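# Mount the speaker carriage on the test rail and clamp it

## Task

Pick up the aluminium carriage with the black speaker pod, slide it onto the test fixture's dovetail rail from the rail's open end until it is fully home against the red stop, and then turn its red clamp knob clockwise until it is tight. Leave the fixture's silver toggle as it is, do not disturb the other things on the bench, and let go of everything at the end.

Things in the scene. Friction and masses are not known exactly. Their poses are not given: they have to be found in the camera images.
- carriage: Loose aluminium saddle, 0.3 to 0.5 kg, 60 mm long (its x, the sliding direction), 60 wide (y), 67 high, standing on two jaws. Origin: centre of its underside (jaw feet), z up. Plate 15 to 25 mm above the feet, black speaker pod above it, red clamp knob on an ear at -y. Home: origin at x +20, y 0, z +29 mm in the fixture's frame, its x along the fixture's x (knob on either side of the rail).
- pod_grip (a point): Point in the middle of the carriage's speaker pod, 53 mm above the carriage's underside; axes as the carriage's. The black pod, 24 mm (x) by 34 mm (y), rises from 25 to 67 mm above the underside: grip it here across its x faces. The centre of mass is near the pod's axis.
- channel (a point): Middle of the roof of the carriage's dovetail channel, 15 mm above its underside; axes as the carriage's. The channel runs along x, open at both ends, 44 mm wide at the roof and 31 mm at the feet. The roof rests on the rail's top, with about 2 mm of play to each side; on the rail the carriage can lift about 4 mm but not come off upwards.
- knob_grip (a point): Point on the upright axis of the red clamp knob (carriage x 0, y -62 mm), 49 mm above the carriage's underside, 13 mm below the knob's top. The knob is a bar 36 mm long (this point's x), 12 thick (y), 36 tall, on a 36 mm disc whose top is 26 mm above the underside. The point turns with it. The pod's side is 45 mm from this axis.
- ear (a point): Outer end of the carriage's ear, 21 mm above the underside; axes as the carriage's. The ear spans x +-18, y -30 to -80, z 9 to 21 mm in the carriage's frame and carries the knob; opposite, at y 30 to 50, z 8 to 22 mm, a dark steel balance block.
- clamp_knob (a joint): Turn of the clamp knob, rad: 0 with the bar along the carriage's x (loose), growing clockwise seen from above to a hard stop at 1.5 (tight). Starts loose, between 0 and 0.3. Friction 0.05 N m; it stays where it is left.
- fixture: Test fixture fixed to the bench. Origin on the bench under the rail, z up, x along the rail from its open end to the stop. Grey base plate x -65 to 115 mm, 110 mm wide, 12 thick. Steel dovetail rail x -60 to 50 mm on a 22 mm wide riser: underside 30 mm, top 44 mm above the bench, 26 mm wide at the underside, 39 mm near the top. A grey switch box, x 70 to 106 mm, 32 mm high, holds the toggle.
- rail_end (a point): Middle of the rail's top at its open end: fixture x = -60 mm, 44 mm above the bench; axes as the fixture's. From here a tapered nose reaches 20 mm further out, narrowing on both sides and sloping down about 5 mm, to lead the carriage in.
- rail_stop (a point): Middle of the rail's top where it meets the red stop: fixture x = +50 mm, 44 mm above the bench; axes as the fixture's. The stop plate is 8 mm thick, 56 wide, its top 56 mm above the bench. The front of the saddle touches it when home.
- toggle (a joint): Tilt of the silver toggle on the fixture's switch box, rad: 0 as it starts, up to 0.8 flipped. Its bat is 26 mm long, tip about 61 mm above the bench. To be left at 0.
- walkie_case: Bystander: translucent orange walkie-talkie case lying flat, 62 by 105 by 26 mm with a stub aerial 45 mm long; origin at the centre of its underside.
- board_a: Bystander: green circuit board 52 by 36 mm, about 13 mm high with its parts; origin at the centre of its underside.
- board_b: Bystander: a second green circuit board, the same.
- spare_pod: Bystander: loose black speaker pod 30 by 34 by 42 mm (no carriage); origin at the centre of its underside.
- driver: Bystander: yellow-handled screwdriver 170 mm long lying along its x; origin at its middle on the bench.
- tape_roll: Bystander: roll of tape lying flat, 84 mm diameter, 18 mm high; origin at the centre of its underside.
- flux_jar: Bystander: white jar with a blue lid, 44 mm diameter, 55 mm high; origin at the centre of its underside.
Not all that is in view belongs to the job. What is shaped like the fixture but pink is not meant. Leave any pink look-alike of the carriage alone.

How it is judged:
On the way, in this order (a step that is already met when the one before it is completed fails the run):
1. the carriage is on the rail, home against the stop, with the knob still loose (x of carriage in the frame of fixture between 0.015 and 0.023 m and y of carriage in the frame of fixture between -0.005 and 0.005 m and z of carriage in the frame of fixture between 0.025 and 0.035 m and value of joint clamp_knob below 0.8 rad), for 0.2 s.
2. the clamp knob is tight (value of joint clamp_knob above 1.25 rad), for 0.2 s.
At the end, for the whole second after the job is handed in: The carriage sits on the dovetail rail (within 5 mm sideways, 3 mm in height, 0.1 rad in line, 0.08 rad upright), its front within 5 mm of the stop, at rest and released; the clamp knob is turned to at least 1.25 rad of 1.5; the toggle is within 0.2 rad of where it started (x of carriage in the frame of fixture between 0.015 and 0.023 m and y of carriage in the frame of fixture between -0.005 and 0.005 m and z of carriage in the frame of fixture between 0.026 and 0.032 m and angle between carriage's own z axis and vertical below 0.08 rad and angle between the x axis of carriage and the x axis of fixture, either way round below 0.1 rad and value of joint clamp_knob above 1.25 rad and value of joint toggle below 0.2 rad and linear speed of carriage below 0.01 m/s); the robot touches nothing.
It fails at once if the toggle is flipped (more than 0.3 rad) (value of joint toggle above 0.3 rad).
It fails at once if a bystander is moved by more than 30 mm (distance of any of walkie_case, board_a, board_b, spare_pod, driver, tape_roll, flux_jar from where it was at the start of the episode above 0.03 m).
It also fails if it takes over 53 s, if anything falls off the work surface, if the arm or the gripper's body presses on something with over 40 N, if the wrist force passes 120 N, or if a joint passes its speed limit or range.

## Robot

A 6-joint arm with a two-finger parallel gripper is mounted at the origin on the work surface. World frame = base frame: x ahead of the robot, y to its left, z up, the work surface at z = 0. Lengths are in m, angles in rad, forces in N, time in s.
With the tool pointing down it reaches from about 0.3 to 0.95 m from the base axis. Payload 3.1 kg.
Tool frame: the origin (TCP) lies on the centre line of the jaws, within the pads' length; the fingertips stand 11 mm ahead of it and the grasp point (between the pads) lies 8 mm behind it; z points along the fingers, x is the direction in which the jaws open and shut, and the axes are right-handed (so a half turn about z gives the same grasp; the last joint's range is limited). The gripper opens to 85 mm and grips with 20 to 120 N. Pads are 22 mm wide; open, the fingers measure 114 mm over their backs; the gripper's body (76 mm by 85 mm) begins 54 mm behind the grasp point. The pads swing forward as they close: fully open they stand 13 mm farther back than shut.
Start: joints at [-1.248, 0.308, 1.634, -0, 1.2, -0.07], TCP at [0.239, -0.577, 0.242] pointing down, gripper open.
Joint ranges: [-3.06, 3.06], [-0.79, 1.96], [0.05, 2.63], [-1.19, 4.34], [0.05, 2.64], [-2.94, 2.94]. Speed limits (rad/s): [2.79, 2.79, 3.14, 3.14, 3.14, 3.14].

## Interface

Orientations are given as a unit quaternion [x, y, z, w].
In Python, from station import get_state, camera, close_job gives the robot as it stands.
- The arm moves only by the shell command python3 -m crank 'ROWS' [FORCE]. ROWS is text: rows parted by semicolons, each of 7 numbers parted by spaces: the closure, from 0 (fully open) to 1 (shut), then the shift along the tool's x, y, z in mm, then the turn, a rotation vector about the tool's x, y, z in degrees. A call has 1 to 20 rows; each row shifts and turns the commanded pose from where the row before left it, along the tool's axes as they then stand; what a row does not reach is not made up. A row lasts 1/8 s, in which the tool goes at most 62.5 mm and 10.7 degrees, less where a joint would pass 70% of its speed; a pose out of reach is approached as far as the arm can. A call is refused whole if a number of a shift passes 62.5 or a number of a turn 10.7, either way. A call with a gripper value outside its range is refused whole. The fingers move at their own pace and stop on an object; FORCE is the grip in N (left out, the last holds). Time passes only in rows, so rows that do not move let the fingers close. It gives the time, the measured TCP pose, the force and the opening at its end, in the units of the state.
- get_state(): the state, without advancing time (a new reading comes with each control period).
- camera(name): name is "side" or "top" or "wrist"; returns a dict with "frame" (384x512x3 uint8, red, green, blue), "K" (3x3 intrinsics, pixels), "R" (3x3) and "t" (3): a world point X has camera coordinates R X + t. Camera axes: x right, y down, z forward; pixel columns grow to the right and rows downward; lengths in m; the calibration is good to about 2 mm. A picture is of the moment at which its call begins. There is no depth.
- close_job(): hands the job in, once; it reports no verdict.
The state is a dict: "time_s": time; "qpos": joint angles; "qd": joint speeds; "effort": joint torques, N m; "position": TCP position; "tool_rot": TCP orientation; "ft_force": force on the tool from outside, world axes, zero at the start; "moment": the same for the moment, N m; "width": opening from 0.0 (shut) to 1.0 (fully open).
Only numpy, scipy, OpenCV 4.12 (cv2) and the standard library are available. Lean on these libraries where they do the work, as an engineer would, in place of code of your own. Each camera call takes 0.05 s, during which the arm holds its last target. There are 200 camera calls.

## Working session

There is one attempt and no reset: what is moved stays moved. The work goes in short steps, Python scripts to look and compute and a shell command to move; the robot and the scene stay as the last step left them, time stands still between calls to the robot, and variables do not carry over. Pictures are saved under pics/ and viewed, about 8 in all and at most 12, crops included, and the job is handed in when it is done.

```bash
mkdir -p pics; ls; cat > h.py <<'E'
import numpy as np, cv2, pickle
from station import get_state, camera
def snap(n,f):
    c=camera(n); pickle.dump(c,open(f'pics/{f}.pkl','wb')); cv2.imwrite(f'pics/{f}.png',c['frame'][:,:,::-1]); return c
def load(f): return pickle.load(open(f'pics/{f}.pkl','rb'))
def ray(c,u,v):
    R,t=np.array(c['R']),np.array(c['t']); o=-R.T@t; d=R.T@np.linalg.inv(c['K'])@[u,v,1]; return o,d
def onz(c,u,v,z):
    o,d=ray(c,u,v); return o+d*(z-o[2])/d[2]
def proj(c,X):
    p=np.array(c['K'])@(np.array(c['R'])@np.array(X)+c['t']); return p[:2]/p[2]
def crop(f,x0,y0,x1,y1,s,out):
    i=cv2.imread(f'pics/{f}.png')[y0:y1,x0:x1]; cv2.imwrite(f'pics/{out}.png',cv2.resize(i,None,fx=s,fy=s,interpolation=cv2.INTER_CUBIC))
E
python3 - <<'E'
from h import *
a=snap('top','top0');b=snap('side','side0')
i=np.vstack([a['frame'],b['frame']])[:,:,::-1]
cv2.imwrite('pics/both.png',cv2.resize(i,None,fx=.78,fy=.78,interpolation=cv2.INTER_AREA))
for c in (a,b): print(ray(c,256,192))
s=get_state();print(s)
E
```

```text
pics
(array([ 0.40102397, -0.00627797,  0.96471364]), array([ 0.12362991, -0.00797098, -0.99232153]))
(array([ 0.47307038, -0.87804907,  0.81742861]), array([ 0.0470889 ,  0.74689884, -0.66341725]))
{'time_s': 0.1, 'qpos': array([-1.24769778e+00,  3.08924982e-01,  1.63506860e+00,  3.20610706e-05,
        1.19972955e+00, -6.97197395e-02]), 'qd': array([-3.30067053e-04, -1.90119482e-03, -3.91974550e-03,  3.69182239e-04,
        2.03920884e-04, -9.54386574e-05]), 'effort': array([-6.02600066e-04, -4.16408050e+01, -2.77646309e+01, -1.03777661e-04,
        4.04991210e-03, -5.76822131e-06]), 'position': array([ 0.23898369, -0.57670859,  0.24115307]), 'tool_rot': array([ 8.31499014e-01, -5.55525206e-01, -8.33232412e-04, -6.63837738e-04]), 'ft_force': array([-0.81850461, -0.83778869, -0.22609772]), 'moment': array([-1.06068094e-04, -1.49019317e-02,  8.24037872e-05]), 'width': 1.0009960726097473}
```

View pics/top0.png

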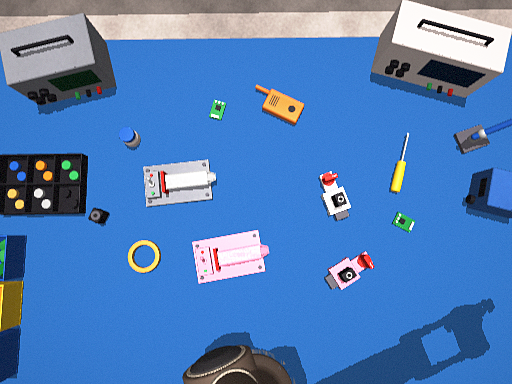

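View pics/side0.png

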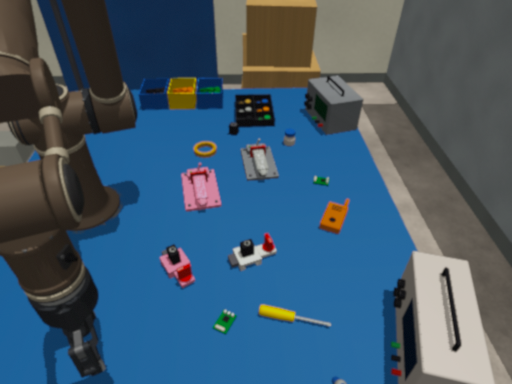

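Top view: the candidates for the carriage are the silver/white saddle at about (337,198), knob at (328,180), and the pink one at (348,273). The silver one fits "aluminium". The fixtures are grey at (180,183), open end on the right at about (215,178), and pink at (230,257); grey is meant. I'll confirm both in one enlarged crop.

```bash
python3 - <<'E'
from h import *
i=cv2.imread('pics/top0.png')
r=lambda x:cv2.resize(x,None,fx=8,fy=8,interpolation=cv2.INTER_CUBIC)
a=r(i[152:216,135:225]);b=r(i[165:225,305:365])
a=a[:, :]; 
cv2.imwrite('pics/cr.png',cv2.resize(np.hstack([a[:480],b[:480,:480]]),None,fx=.666,fy=.666,interpolation=cv2.INTER_AREA))
E
```

```text
(no output)
```

View pics/cr.png

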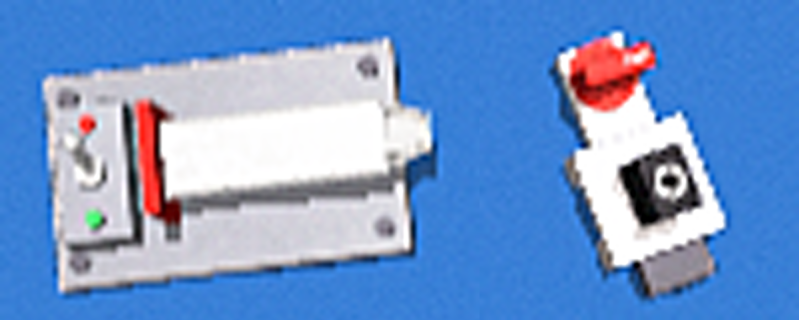

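Confirmed: the silver carriage has its red knob at the upper left (crop (605,72)) and a steel block at the bottom. The grey fixture has its red stop and toggle on the left and the nose on the right. Next I compute poses.

```bash
python3 - <<'E'
from h import *
from scipy.optimize import least_squares
c=load('top0'); s=5.333
L=lambda x,y:(135+x/s-.4,152+y/s-.4); Rr=lambda x,y:(305+(x-479.5)/s-.4,165+y/s-.4)
def fit(obs,z0,x0):
    def f(p):
        C,S=np.cos(p[2]),np.sin(p[2]);o=[]
        for (X,px) in obs: o+=list(proj(c,[p[0]+C*X[0]-S*X[1],p[1]+S*X[0]+C*X[1],z0+X[2]])-px)
        return o
    r=least_squares(f,x0,loss='soft_l1'); print(r.x,np.degrees(r.x[2]),np.round(r.fun,1)); return r.x
# fixture: x-> +y world; +y -> -x world
F=fit([((.115,.055,.012),L(62,292)),((.115,-.055,.012),L(44,78)),((-.065,-.055,.012),L(388,40)),((-.065,.055,.012),L(412,250)),
 ((.05,-.028,.056),L(138,101)),((.05,.028,.056),L(150,212)),((-.06,-.0195,.044),L(383,103)),((-.06,.0195,.044),L(390,178))],0,[.45,.15,1.57])
G=fit([((.03,-.03,.025),Rr(682,112)),((.03,.03,.025),Rr(727,228)),((-.03,.03,.025),Rr(612,268)),((-.03,-.03,.025),Rr(572,155)),
 ((0,0,.067),Rr(670,182)),((.018,-.08,.021),Rr(617,35)),((-.018,-.08,.021),Rr(558,55))],0,[.45,-.2,1.57])
for p in (Rr(670,182),): print('pod',onz(c,*p,.067))
k1,k2=onz(c,*Rr(590,85),.062),onz(c,*Rr(652,52),.062);print('knob',k1,k2)
E
```

```text
[0.55157207 0.17573764 1.66343417] 95.30775757503164 [-1.1 -0.1 -0.6  0.1  0.6  0.2 -0.1  0.5  2.2 -0.   1.7  0.4 -0.6 -0.9
 -0.6 -0.4]
[ 0.49188906 -0.20751699  1.23332477] 70.66430381593324 [-21.4   0.8 -36.4   0.2   6.7  -0.2  20.6  -0.3  -8.3   0.1   0.1  -0.5
  23.8  -0.1]
pod [ 0.49175769 -0.22873506  0.067     ]
knob [ 0.54022464 -0.19339926  0.062     ] [ 0.55593983 -0.2243216   0.062     ]
```

```bash
python3 - <<'E'
from h import *
from scipy.optimize import least_squares
c=load('top0'); s=5.333
Rr=lambda x,y:(305+(x-479.5)/s-.4,165+y/s-.4)
def fit(obs,z0,x0):
    def f(p):
        C,S=np.cos(p[2]),np.sin(p[2]);o=[]
        for (X,px) in obs: o+=list(proj(c,[p[0]+C*X[0]-S*X[1],p[1]+S*X[0]+C*X[1],z0+X[2]])-px)
        return o
    r=least_squares(f,x0,loss='soft_l1'); print(r.x,np.degrees(r.x[2]),np.round(r.fun,1)); return r.x
G=fit([((-.03,-.03,.025),Rr(682,112)),((-.03,.03,.025),Rr(727,228)),((.03,.03,.025),Rr(612,268)),((.03,-.03,.025),Rr(572,155)),
 ((0,0,.067),Rr(670,182)),((-.018,-.08,.021),Rr(617,35)),((.018,-.08,.021),Rr(558,55))],0,[.48,-.23,1.57])
st=get_state();from scipy.spatial.transform import Rotation as R
print(R.from_quat(st['tool_rot']).as_matrix().round(3))
E
```

```text
[ 0.49174829 -0.228036    1.90033292] 108.88105587583414 [-0.1  0.6 -0.2 -0.3  0.5 -0.1 -0.2  0.  -0.3  0.   0.9 -0.5 -0.4  0.2]
[[ 0.383 -0.924 -0.001]
 [-0.924 -0.383  0.002]
 [-0.002 -0.    -1.   ]]
```

```bash
python3 -m crank '0 -28 -46 0 0 0 0; 0 -28 -46 0 0 0 0; 0 -28 -46 0 0 0 0; 0 -28 -46 0 0 0 0; 0 -28 -46 0 0 0 0; 0 -28 -46 0 0 0 0; 0 -28 -46 0 0 0 0; 0 -29 -46 0 0 0 0; 0 0 0 40 0 0 0; 0 0 0 40 0 0 3.6; 0 0 0 0 0 0 0; 0 0 0 0 0 0 0' 40
python3 - <<'E'
from h import *
c=snap('wrist','w1'); print(get_state()['qpos'].round(3))
print(proj(c,[.4917,-.228,.067]),proj(c,[.4917-.062*np.cos(np.radians(18.9))*-1,-.228+.062*np.sin(np.radians(18.9)),.062]))
E
```

```text
time_s: 1.6
position: [0.4936, -0.2292, 0.1632]
tool_rot: [0.814, -0.581, 0.001, -0.0]
ft_force: [-0.4, 0.1, 0.6]
width: 0.998
[-0.515  0.244  1.889  0.     1.005  0.726]
[254.62968438 197.39375911] [254.61105716 125.66313824]
```

View pics/w1.png

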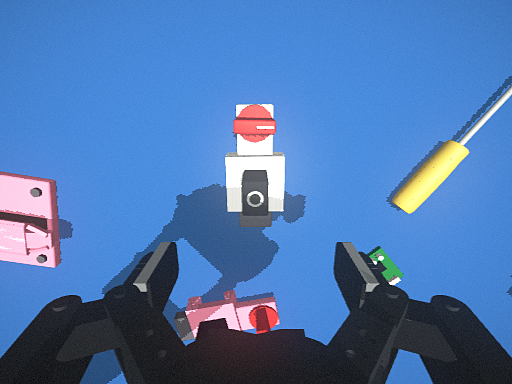

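The wrist view shows the pod ring at (255,199) against a predicted (254.6,197.4), so the pose is good. The bar is at (254,126), near loose. Descend and grip.

```bash
python3 -m crank '0 -2 2.5 30 0 0 0; 0 0 0 30 0 0 0; 0 0 0 30 0 0 0; 0 0 0 17 0 0 0; 0 0 0 10 0 0 0; 0 0 0 0 0 0 0; 0.6 0 0 0 0 0 0; 1 0 0 0 0 0 0; 1 0 0 0 0 0 0; 1 0 0 0 0 0 0; 1 0 0 0 0 0 0; 1 0 0 0 0 0 0; 1 0 0 0 0 0 0; 1 0 0 0 0 0 0' 60
python3 - <<'E'
from h import *
from scipy.spatial.transform import Rotation as R
s=get_state();p=s['position'];m=R.from_quat(s['tool_rot']).as_matrix();print(p,np.degrees(np.arctan2(m[1,0],m[0,0])),s['width'],m[:,2])
a=1.66343;F=np.array([.55157,.17574]);e=np.array([np.cos(a),np.sin(a)]);n=np.array([-e[1],e[0]]);d=p[:2]-F
print('fixture frame',d@e,d@n)
E
```

```text
time_s: 3.4
position: [0.4907, -0.2281, 0.0459]
tool_rot: [0.814, -0.581, 0.001, -0.0]
ft_force: [-0.3, -0.7, 6.0]
width: 0.266
[ 0.49066433 -0.22807438  0.04594361] -71.09180144093379 0.2658783663320864 [ 1.18089477e-03 -8.13415005e-04 -9.99998972e-01]
fixture frame -0.39644919931716016 0.09799787050249326
```

```bash
python3 -m crank '1 0 0 -10 0 0 0; 1 0 0 -25 0 0 0; 1 0 0 -20 0 0 3.6; 1 0 0 0 0 0 5; 1 0 0 0 0 0 5; 1 -20 -8 0 0 0 0; 1 -35 -14 0 0 0 0; 1 -35 -14 0 0 0 0; 1 -35 -14 0 0 0 0; 1 -35 -14 0 0 0 0; 1 -35 -14 0 0 0 0; 1 -35 -14 0 0 0 0; 1 -20 -6 0 0 0 0; 1 0 0 0 0 0 0; 1 0 0 0 0 0 0'
cat >> h.py <<'E'
from scipy.spatial.transform import Rotation as R
A=1.66343;F0=np.array([.55157,.17574]);e=np.array([np.cos(A),np.sin(A)]);n=np.array([-e[1],e[0]])
def fx(x,y,z): return np.r_[F0+x*e+y*n,z]
def rep():
    s=get_state();p=s['position'];m=R.from_quat(s['tool_rot']).as_matrix();d=p[:2]-F0
    print('t',s['time_s'],'fix',(1e3*d@e).round(1),(1e3*d@n).round(1),'z',(1e3*p[2]).round(1),'ang',np.degrees(np.arctan2(m[1,0],m[0,0])).round(2),'f',s['ft_force'].round(1),'w',s['width'].round(3))
E
python3 - <<'E'
from h import *
rep()
a=snap('top','top2');b=snap('wrist','w2');c=snap('side','s2')
r=lambda x,f:cv2.resize(x,None,fx=f,fy=f,interpolation=cv2.INTER_CUBIC)
t=a['frame'][145:225,130:290]; s=c['frame'][130:210,210:310]
w=r(b['frame'],.78)
top=np.hstack([r(t,3),r(s,3)]); H=np.zeros((540,780,3),np.uint8); H[:240,:480]=r(t,3);H[:240,480:780]=r(s,3);
H[240:540,:400]=w[:300,:400]
cv2.imwrite('pics/c2.png',H[:,:,::-1])
E
```

```text
time_s: 5.28
position: [0.5635, 0.0297, 0.0996]
tool_rot: [0.739, -0.674, -0.001, 0.001]
ft_force: [-0.1, -0.8, -5.3]
width: 0.274Traceback (most recent call last):
  File "<stdin>", line 2, in <module>
  File "h.py", line 19, in rep
    print('t',s['time_s'],'fix',(1e3*d@e).round(1),(1e3*d@n).round(1),'z',(1e3*p[2]).round(1),'ang',np.degrees(np.arctan2(m[1,0],m[0,0])).round(2),'f',s['ft_force'].round(1),'w',s['width'].round(3))
                                                                                                                                                                                  ^^^^^^^^^^^^^^^^
AttributeError: 'float' object has no attribute 'round'
```

```bash
sed -i "s/s\['width'\].round(3)/round(s['width'],3)/" h.py
python3 - <<'E'
from h import *
rep()
a=snap('top','top2');b=snap('wrist','w2');c=snap('side','s2')
r=lambda x,f:cv2.resize(x,None,fx=f,fy=f,interpolation=cv2.INTER_CUBIC)
H=np.zeros((590,790,3),np.uint8); H[:200,:400]=r(a['frame'][145:225,130:290],2.5);H[200:400,:250]=r(c['frame'][130:210,210:310],2.5)
H[:512,400:]=0
w=b['frame']; H[206:590,278:790]=w
cv2.imwrite('pics/c2.png',H[:,:,::-1])
for X in [(-.06,.0195,.044),(-.06,-.0195,.044),(.05,.028,.056),(.05,-.028,.056),(-.065,.055,.012),(-.065,-.055,.012)]: print(X,proj(b,fx(*X)).round(1))
E
```

```text
t 5.275 fix -146.5 1.6 z 99.6 ang -84.69 f [-0.1 -0.8 -5.3] w 0.274
(-0.06, 0.0195, 0.044) [143.9 235.1]
(-0.06, -0.0195, 0.044) [136.9 186.8]
(0.05, 0.028, 0.056) [-10.3 253.3]
(0.05, -0.028, 0.056) [-36.  180.3]
(-0.065, 0.055, 0.012) [167.9 253.3]
(-0.065, -0.055, 0.012) [153.7 132. ]
```

View pics/c2.png

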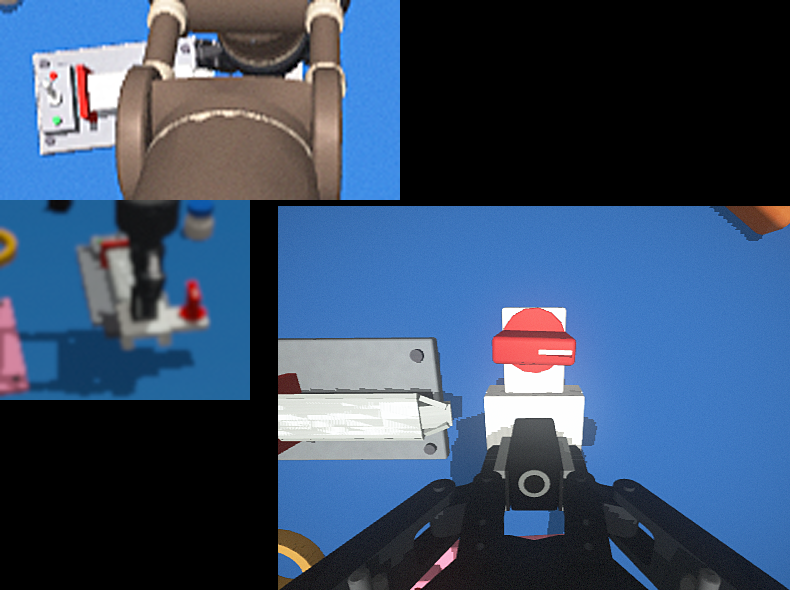

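```bash
python3 - <<'E'
from h import *
i=cv2.imread('pics/w2.png')
r=lambda x,f:cv2.resize(x,None,fx=f,fy=f,interpolation=cv2.INTER_CUBIC)
H=np.zeros((600,800,3),np.uint8); H[:560,:720][:, :]=r(i[125:265,0:180],4); 
H[:,500:800]=0
a=r(i[130:260,60:180],4); b=r(i[95:245,200:300],4); H[:]=0; H[:520,:480]=a[:520]; H[:600,480:800]=b[:600,:320]
cv2.imwrite('pics/c3.png',H)
E
```

```text
(no output)
```

View pics/c3.png

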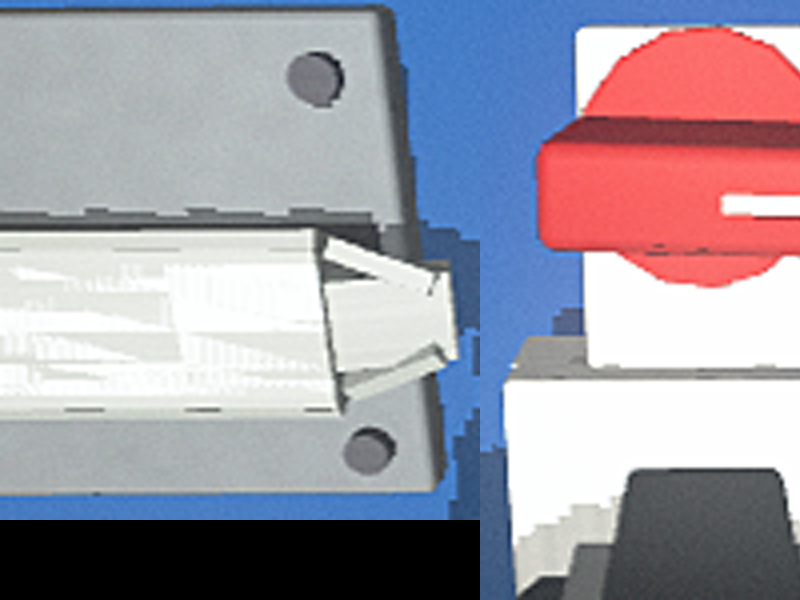

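```bash
python3 - <<'E'
from h import *
from scipy.optimize import least_squares
c=load('w2')
def fit(obs,z0,x0,lines=[]):
    P=lambda p,X:proj(c,[p[0]+np.cos(p[2])*X[0]-np.sin(p[2])*X[1],p[1]+np.sin(p[2])*X[0]+np.cos(p[2])*X[1],z0+X[2]])
    def f(p):
        o=[]
        for X,px in obs: o+=list(P(p,X)-px)
        for X,Y,px in lines:
            a,b=P(p,X),P(p,Y);d=(b-a)/np.linalg.norm(b-a);q=np.array(px)-a;o.append(d[0]*q[1]-d[1]*q[0])
        return o
    r=least_squares(f,x0,loss='soft_l1');print(r.x.round(4),np.degrees(r.x[2]).round(2),np.round(r.fun,1));return r.x
W=lambda x,y:(60+x/4-.4,130+y/4-.4)
B=lambda y,z,px:((-.065,y,z),(.1,y,z),px)
Fx=fit([((-.06,-.0195,.044),W(322,232)),((-.06,.0195,.044),W(342,412)),((-.065,-.055,.012),W(400,8)),((-.065,.055,.012),W(442,490))],0,[*F0,A],
 [B(-.0195,.044,W(0,230)),B(.0195,.044,W(0,410)),B(-.055,.012,W(0,10)),B(.055,.012,W(0,495))])
G=lambda x,y:(200+(x-480)/4-.4,95+y/4-.4)
s=get_state();p=s['position'];z=p[2]-.0459
C=fit([((.018,-.08,.021),G(576,27)),((-.018,-.08,.021),(287,101.7)),((.03,-.03,.025),G(508,380)),((-.03,-.03,.025),(304.5,189.5)),((0,0,.067),(255.7,278))],z,[p[0],p[1],A])
for Fr in ([*F0,A],Fx):
    R2=np.array([[np.cos(Fr[2]),np.sin(Fr[2])],[-np.sin(Fr[2]),np.cos(Fr[2])]])
    print('carriage in fix mm',1e3*R2@(C[:2]-Fr[:2]),np.degrees(C[2]-Fr[2]),'tcp',1e3*R2@(p[:2]-Fr[:2]))
E
```

```text
[0.5523 0.1735 1.6585] 95.03 [ 0.1 -1.1  1.7  2.3 -2.7  0.2 -0.   1.1 -0.9  2.5 -0.7 -0.6]
[0.5634 0.0303 1.6636] 95.32 [-1.  -0.   1.4 -0.4 -1.8  0.8  1.8  0.8 -0.1 -0.6]
carriage in fix mm [-145.90258253    1.63538093] 0.009560352919349847 tcp [-146.94794929    1.09565074]
carriage in fix mm [-143.60100959    1.42683789] 0.2900329321830024 tcp [-144.64372176    0.88199693]
```

```bash
python3 -m crank '1 0 -1.5 12 0 0 0; 1 0 0 11.5 0 0 0; 1 -10 0 0 0 0 0; 1 -10 0 0 0 0 0; 1 -10 0 0 0 0 0; 1 -8 0 0 0 0 0; 1 -8 0 0 0 0 0; 1 -6 0 0 0 0 0; 1 0 0 0 0 0 0'
python3 -c "
from h import *
rep()"
python3 -m crank '1 -6 0 0 0 0 0; 1 -6 0 0 0 0 0; 1 -6 0 0 0 0 0; 1 -6 0 0 0 0 0;1 0 0 0 0 0 0'
python3 - <<'E'
from h import *
rep()
b=snap('wrist','w4'); c=snap('side','s4')
r=lambda x,f:cv2.resize(x,None,fx=f,fy=f,interpolation=cv2.INTER_CUBIC)
H=np.zeros((384,800,3),np.uint8); H[:,:512]=b['frame'];H[:320,512:800]=r(c['frame'][130:210,215:287],4)
cv2.imwrite('pics/c4.png',H[:,:,::-1])
E
```

```text
time_s: 6.55
position: [0.5612, 0.0827, 0.0768]
tool_rot: [0.739, -0.673, 0.0, -0.0]
ft_force: [0.3, 0.0, -4.2]
width: 0.274
t 6.55 fix -93.5 -0.9 z 76.8 ang -84.65 f [ 0.3  0.  -4.2] w 0.274
time_s: 7.18
position: [0.5589, 0.1067, 0.0767]
tool_rot: [0.739, -0.673, -0.0, -0.0]
ft_force: [-0.3, -0.1, -4.8]
width: 0.271
t 7.175 fix -69.4 -0.9 z 76.7 ang -84.65 f [-0.3 -0.1 -4.8] w 0.271
```

View pics/c4.png

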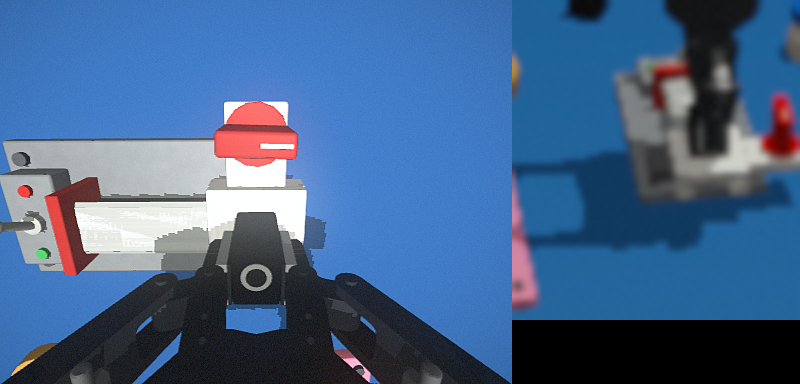

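The saddle is on the rail with no side force: the rail runs from the red stop at (75,225) under the plate at (207,225). I keep sliding.

```bash
python3 -m crank '1 -8 0 0 0 0 0; 1 -8 0 0 0 0 0; 1 -8 0 0 0 0 0; 1 -8 0 0 0 0 0;1 -8 0 0 0 0 0; 1 -8 0 0 0 0 0;1 -8 0 0 0 0 0; 1 -8 0 0 0 0 0;1 -8 0 0 0 0 0; 1 -6 0 0 0 0 0;1 0 0 0 0 0 0'
python3 -c "
from h import *
rep()"
python3 -m crank '1 -2 0 0 0 0 0; 1 -2 0 0 0 0 0; 1 -2 0 0 0 0 0; 1 0 0 0 0 0 0'
python3 -c "
from h import *
rep()"
```

```text
time_s: 8.65
position: [0.5513, 0.1846, 0.0766]
tool_rot: [0.739, -0.674, -0.0, 0.0]
ft_force: [-1.3, 1.3, -5.6]
width: 0.274
t 8.65 fix 8.8 -0.6 z 76.6 ang -84.68 f [-1.3  1.3 -5.6] w 0.274
time_s: 9.15
position: [0.5509, 0.1898, 0.0766]
tool_rot: [0.739, -0.674, -0.0, 0.0]
ft_force: [-2.2, -0.8, -5.6]
width: 0.27
t 9.15 fix 14.1 -0.6 z 76.6 ang -84.7 f [-2.2 -0.8 -5.6] w 0.27
```

```bash
python3 -m crank '1 -1.5 0 0 0 0 0; 1 -1.5 0 0 0 0 0; 1 0 0 0 0 0 0' | grep -E 'pos|force'
python3 -m crank '1 -1 0 0 0 0 0; 1 -1 0 0 0 0 0; 1 0 0 0 0 0 0'| grep -E 'pos|force'
python3 -c "
from h import *
rep()"
```

```text
position: [0.5506, 0.1929, 0.0766]
ft_force: [-3.6, -0.9, -5.4]
position: [0.5505, 0.1946, 0.0766]
ft_force: [-2.6, -2.8, -6.4]
t 9.9 fix 18.9 -0.7 z 76.6 ang -84.68 f [-2.6 -2.8 -6.4] w 0.269
```

```bash
python3 -m crank '1 -1 0 0 0 0 0; 1 0 0 0 0 0 0' | grep -E 'pos|force'
python3 -m crank '1 -1 0 0 0 0 0; 1 0 0 0 0 0 0'| grep -E 'pos|force'
python3 -m crank '1 -1 0 0 0 0 0; 1 0 0 0 0 0 0'| grep -E 'pos|force'
python3 -c "
from h import *
rep()"
```

```text
position: [0.5505, 0.1947, 0.0766]
ft_force: [-2.1, -5.7, -4.3]
position: [0.5505, 0.1948, 0.0767]
ft_force: [-1.2, -8.0, -4.8]
position: [0.5504, 0.1948, 0.0767]
ft_force: [-2.1, -10.7, -4.8]
t 10.65 fix 19.1 -0.6 z 76.7 ang -84.61 f [ -2.1 -10.7  -4.8] w 0.272
```

Firm contact at the stop: the force rises while the position stays fixed. Lower by 1.5 mm, release with a small opening, and rise.

```bash
python3 -m crank '1 1 0 1.5 0 0 0; 1 1 0 0 0 0 0; 0.7 0 0 0 0 0 0; 0.5 0 0 0 0 0 0; 0.5 0 0 0 0 0 0; 0.5 0 0 0 0 0 0; 0.5 0 0 -15 0 0 0; 0.5 0 0 -35 0 0 0; 0.5 0 0 -40 0 0 0; 0.5 0 0 -40 0 0 0;0.5 0 0 0 0 0 0'
python3 - <<'E'
from h import *
rep()
b=snap('wrist','w5')
H=np.zeros((384,512,3),np.uint8); H[:]=b['frame']
cv2.imwrite('pics/c5.png',cv2.resize(H[:,:,::-1],None,fx=1.55,fy=1.55,interpolation=cv2.INTER_CUBIC))
E
```

```text
time_s: 12.02
position: [0.5541, 0.1969, 0.2111]
tool_rot: [0.739, -0.674, 0.003, -0.005]
ft_force: [-1.0, -0.1, -0.1]
width: 0.496
t 12.025 fix 20.8 -4.5 z 211.1 ang -84.69 f [-1.  -0.1 -0.1] w 0.496
```

View pics/c5.png

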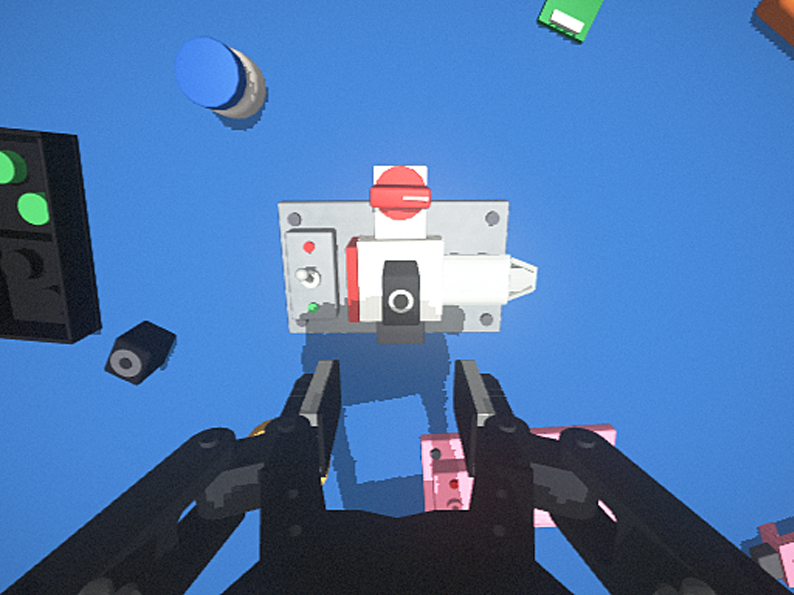

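```bash
python3 - <<'E'
from h import *
c=load('w5'); s=1.55
q=lambda x,y:(x/s-.2,y/s-.2)
k=onz(c,*q(401,197),.091); d=onz(c,*q(401,193),.055);l,r=onz(c,*q(372,197.5),.091),onz(c,*q(430,197),.091)
pod=onz(c,*q(401,300),.096)
f=lambda X:(1e3*np.array([(X[:2]-F0)@e,(X[:2]-F0)@n])).round(1)
print('knob',f(k),'disc',f(d),'pod',f(pod),'barends',f(l),f(r)); rep()
m=R.from_quat(get_state()['tool_rot']).as_matrix();print(m.round(4))
E
```

```text
knob [ 19.3 -63.3] disc [ 19.1 -63.1] pod [19.2 -1.4] barends [ 36.4 -63. ] [  2.3 -63.3]
t 12.075 fix 20.5 -2.7 z 208.5 ang -84.69 f [ 0.1 -0.1 -0. ] w 0.501
[[ 0.0925 -0.9957  0.0058]
 [-0.9957 -0.0925  0.0017]
 [-0.0012 -0.0059 -1.    ]]
```

```bash
python3 -m crank '0.6 1 -30 0 0 0 0; 0.6 0 -30 0 0 0 0; 0.6 0 0 0 0 0 -10; 0.6 0 0 0 0 0 -10; 0.6 0 0 0 0 0 -10; 0.6 0 0 0 0 0 -10; 0.6 0 0 0 0 0 -10; 0.6 0 0 0 0 0 -10; 0.6 0 0 0 0 0 -10; 0.6 0 0 0 0 0 -10; 0.6 0 0 0 0 0 -10; 0.6 0 0 30 0 0 0; 0.6 0 0 30 0 0 0; 0.6 0 0 25 0 0 0; 0.6 0 0 10 0 0 0; 0.6 0 0 5 0 0 0; 0.6 0 0 0 0 0 0;0.6 0 0 0 0 0 0'
python3 - <<'E'
from h import *
rep();print(R.from_quat(get_state()['tool_rot']).as_matrix().round(4))
b=snap('wrist','w6'); print([proj(b,fx(*X)).round(1) for X in [(.0193+.018,-.0632,.091),(.0193-.018,-.0632,.091),(.0193,-.0012,.096)]])
E
```

```text
time_s: 14.32
position: [0.6114, 0.2006, 0.1065]
tool_rot: [0.999, 0.046, 0.001, -0.0]
ft_force: [0.5, 0.5, -0.2]
width: 0.403
t 14.325 fix 19.2 -61.8 z 106.5 ang 5.31 f [ 0.5  0.5 -0.2] w 0.403
[[ 9.957e-01  9.250e-02  2.100e-03]
 [ 9.250e-02 -9.957e-01  5.000e-04]
 [ 2.100e-03 -4.000e-04 -1.000e+00]]
[array([258.4, 213.8]), array([258.2, 266.6]), array([153.5, 245.3])]
```

View pics/w6.png

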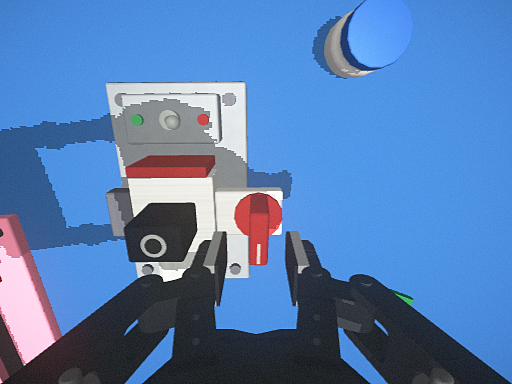

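The bar (259,195–265) lies between the fingers, clear of the pod (right edge at x 195). Descend and grip.

```bash
python3 -m crank '0.6 1.4 0 10 0 0 0; 0.6 0 0 10 0 0 0; 0.6 0 0 10 0 0 0; 0.6 0 0 4 0 0 0; 0.6 0 0 0 0 0 0; 0.9 0 0 0 0 0 0; 1 0 0 0 0 0 0; 1 0 0 0 0 0 0; 1 0 0 0 0 0 0; 1 0 0 0 0 0 0; 1 0 0 0 0 0 0' 40
python3 -c "
from h import *
rep()"
```

```text
time_s: 15.75
position: [0.6125, 0.2007, 0.0717]
tool_rot: [0.999, 0.046, 0.001, -0.0]
ft_force: [1.4, 1.1, 1.8]
width: 0.132
t 15.75 fix 19.2 -63.0 z 71.7 ang 5.3 f [1.4 1.1 1.8] w 0.132
```

```bash
python3 -m crank '1 0 0 0 0 0 8; 1 0 0 0 0 0 8; 1 0 0 0 0 0 8; 1 0 0 0 0 0 8; 1 0 0 0 0 0 8; 1 0 0 0 0 0 8; 1 0 0 0 0 0 8; 1 0 0 0 0 0 8; 1 0 0 0 0 0 8; 1 0 0 0 0 0 5; 1 0 0 0 0 0 0'
python3 -c "
from h import *
rep();print(get_state()['moment'].round(2))"
python3 -m crank '1 0 0 0 0 0 3; 1 0 0 0 0 0 3; 1 0 0 0 0 0 3; 1 0 0 0 0 0 0'
python3 -c "
from h import *
rep();print(get_state()['moment'].round(2))"
```

```text
time_s: 17.12
position: [0.6123, 0.2005, 0.0717]
tool_rot: [0.811, -0.585, 0.0, -0.0]
ft_force: [0.9, -0.3, 1.5]
width: 0.126
t 17.125 fix 19.1 -62.8 z 71.7 ang -71.65 f [ 0.9 -0.3  1.5] w 0.126
[ 0.02 -0.22 -0.06]
time_s: 17.62
position: [0.6123, 0.2003, 0.0717]
tool_rot: [0.763, -0.647, 0.0, -0.0]
ft_force: [1.2, -0.3, 3.0]
width: 0.134
t 17.625 fix 18.9 -62.7 z 71.7 ang -80.57 f [ 1.2 -0.3  3. ] w 0.134
[-0.13 -0.19  0.07]
```

```bash
python3 -m crank '1 0 0 0 0 0 2; 1 0 0 0 0 0 2; 1 0 0 0 0 0 0' >/dev/null
python3 -c "
from h import *
rep();print(get_state()['moment'].round(2))"
```

```text
t 18.0 fix 16.6 -61.9 z 71.6 ang -84.45 f [ 0.  -7.2  5.9] w 0.138
[-1.2   0.01  1.01]
```

```bash
python3 -m crank '1 0 0 0 0 0 -3; 1 0 0 0 0 0 0' >/dev/null
python3 -c "
from h import *
rep();print(get_state()['moment'].round(2))"
python3 -m crank '0.8 0 0 0 0 0 0; 0.6 0 0 0 0 0 0; 0.6 0 0 0 0 0 0; 0.6 0 0 0 0 0 0; 0.6 0 0 -15 0 0 0; 0.6 0 0 -30 0 0 0; 0.6 0 0 -40 0 0 0; 0.6 0 50 -40 0 0 0; 0.6 0 10 0 0 0 0;0.6 0 0 0 0 0 0; 0.6 0 0 0 0 0 0'
python3 - <<'E'
from h import *
rep()
b=snap('wrist','w7')
cv2.imwrite('pics/c7.png',cv2.resize(b['frame'][:,:,::-1],None,fx=1.55,fy=1.55,interpolation=cv2.INTER_CUBIC))
E
```

```text
t 18.25 fix 17.8 -62.1 z 71.4 ang -81.71 f [ 0.9 -6.1  4.7] w 0.131
[-0.89  0.04  0.26]
time_s: 19.62
position: [0.5538, 0.1919, 0.1943]
tool_rot: [0.756, -0.654, -0.0, 0.0]
ft_force: [0.7, 0.2, -0.1]
width: 0.403
t 19.625 fix 15.9 -3.7 z 194.3 ang -81.7 f [ 0.7  0.2 -0.1] w 0.403
```

View pics/c7.png

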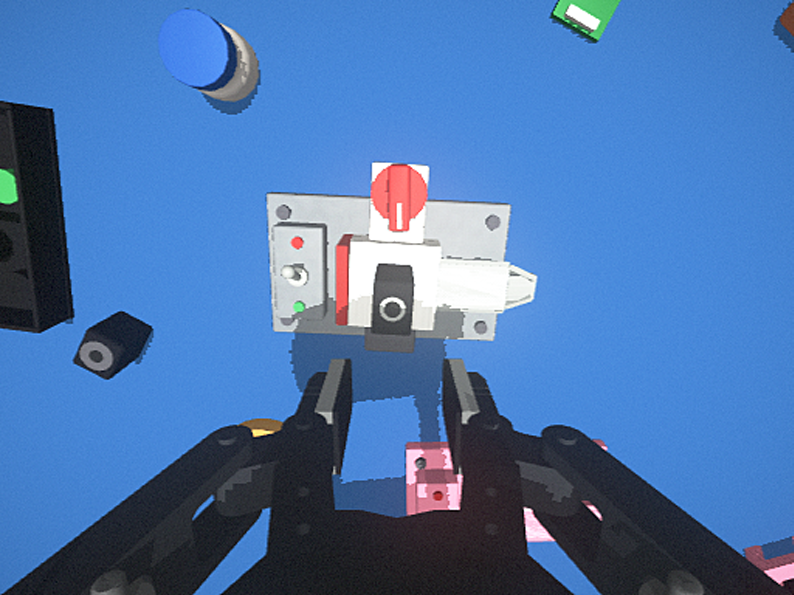

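```bash
python3 - <<'E'
from h import *
c=load('w7'); s=1.55
q=lambda x,y:(x/s-.2,y/s-.2)
f=lambda X:(1e3*np.array([(X[:2]-F0)@e,(X[:2]-F0)@n])).round(1)
print('pod',f(onz(c,*q(393,308),.096)),'knob',f(onz(c,*q(400,195),.091)),'disc',f(onz(c,*q(398,195),.055)))
i=cv2.imread('pics/w7.png')[100:232,165:295]; cv2.imwrite('pics/c8.png',cv2.resize(i,None,fx=4.5,fy=4.5,interpolation=cv2.INTER_CUBIC))
E
```

```text
pod [18.6 -0. ] knob [ 18.  -63.8] disc [ 18.8 -60.7]
```

View pics/c8.png

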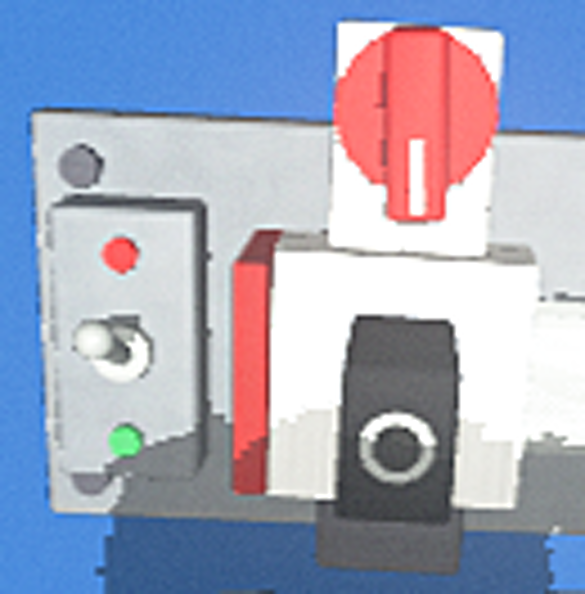

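The front face meets the red stop with no gap, and the bar is square to the carriage (about 1.5 rad). The toggle hasn't moved and the gripper is clear, so I'm handing in.

```bash
python3 -c "
from station import close_job
print(close_job())"
```

```text
the job is handed in; nothing more can be done
None
```

I slid the aluminium carriage onto the grey fixture's rail until it met the red stop, then turned the red clamp knob clockwise to its hard stop and let go. The job was handed in at about 20 s of the 53 s allowed; hand-in gives no verdict.

- **Home:** the force against the stop rose to about 11 N while the carriage stopped moving. After clamping, the wrist camera put the pod at fixture x about 18.6 mm, y about 0. The front sat flush on the stop with no visible gap.
- **Knob:** the gripper turned about 90°, until the moment reached about 1 N m. The bar then lay square to the carriage, about 1.5 rad.
- **Surroundings:** the toggle looked as it did at the start. I saw nothing else moved in the wrist view, but not every bystander was in it. The gripper ended open, about 90 mm above the carriage.
- **Disagreements:** the top and wrist cameras differed by about 2 mm on where the fixture is along the rail, so I relied on contact with the stop. During the final tightening the tool shifted about 2 mm back along the rail. The pod reading changed by under 1 mm, so the carriage stayed home.

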